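# Scoop the bath balls out of the tub and leave the chips behind

## Robot

A 6-joint arm with a two-finger parallel gripper is mounted at the origin on the work surface. World frame = base frame: x ahead of the robot, y to its left, z up, the work surface at z = 0. Lengths are in m, angles in rad, forces in N, time in s.
With the tool pointing down it reaches from about 0.3 to 0.85 m from the base axis. Payload 5.4 kg.
Tool frame: the origin (TCP) lies on the centre line of the jaws, within the pads' length; the fingertips stand 17 mm ahead of it and the grasp point (between the pads) lies 2 mm behind it; z points along the fingers, y is the line along which they close (so a half turn about z gives the same grasp; the last joint's range is limited). The gripper opens to 85 mm and grips with 20 to 120 N. Pads are 22 mm wide; open, the fingers measure 114 mm over their backs; the gripper's body (76 mm by 85 mm) begins 54 mm behind the grasp point. The pads swing forward as they close: fully open they stand 13 mm farther back than shut.
Start: joints at [1.076, 0.158, 1.597, -0, 1.386, -0.21], TCP at [0.162, 0.552, 0.248] pointing down, gripper open.
Joint ranges: [-2.91, 2.91], [-0.94, 2.29], [0.18, 2.7], [-1.29, 4.43], [0.17, 2.64], [-3, 3]. Speed limits (rad/s): [2.57, 2.57, 3.14, 3.14, 3.14, 3.14].

## Interface

Orientations are given as [roll, pitch, yaw] about the fixed x, y, z axes, in that order (R = Rz(yaw) Ry(pitch) Rx(roll)).
In Python, from workcell import * gives the robot as it stands. The module is installed in compiled form; this text tells all that it offers.
- The arm moves only by the tool step_arm, never from a script. Its arguments are lists of equal length, an entry for each row: "rotation": the turn, a rotation vector about the tool's x, y, z in rad, a list of three; "travel": the shift along the tool's x, y, z in m, a list of three; "gripper": the gripper command: -1 is shut, 1 is fully open, values between are in proportion. In form: {"rotation": [[ax, ay, az], ...], "travel": [[tx, ty, tz], ...], "gripper": [gripper, ...]}. A call has 1 to 20 rows; each row is the pose to reach, as a shift and turn from the pose commanded when the call began, along the tool's axes at that moment; what a row does not reach only later rows make up. A row lasts 1/10 s, in which the tool goes at most 50 mm and 8.59 degrees, less where a joint would pass 70% of its speed; a pose out of reach is approached as far as the arm can. A call with a gripper value outside its range is refused whole. The fingers move at their own pace and stop on an object; the grip force is fixed at half the most. Time passes only in rows, so rows that repeat a pose let the fingers close. It gives the time, the measured TCP pose, the force, the opening and the grip force at its end, in the units of the state.
- get_state(): the state, without advancing time (a new reading comes with each control period).
- camera(name): name is "side" or "top"; returns a dict with "image" (420x560x3 uint8, red, green, blue), "intrinsics" (3x3 intrinsics, pixels), "distortion" ([k1, k2, p1, p2, k3] as OpenCV has them; the pictures are not rectified), "world_to_cam" (4x4, takes a point from world to camera coordinates). Camera axes: x right, y up, looking along -z (the intrinsics and any distortion apply to the point x, -y, -z); pixel columns grow to the right and rows downward; lengths in m; the calibration is good to about 2 mm. A picture is of the moment at which its call begins. There is no depth.
- sign_off(): hands the job in; it is judged then, once.
The state is a dict: "clock": time; "joint_positions": joint angles; "qd": joint speeds; "joint_efforts": joint torques, N m; "position": TCP position; "orientation": TCP orientation; "ft_force": force on the tool from outside, world axes, zero at the start; "wrist_torque": the same for the moment, N m; "gripper_width": finger opening in m; "finger_force": force on a finger pad.
Only numpy, scipy, OpenCV 4.12 (cv2) and the standard library are available. Lean on these libraries where they do the work, as an engineer would, in place of code of your own. Each camera call takes 0.05 s, during which the arm holds its last target. There are 200 camera calls.

## Task

Use the wire scoop to lift the three orange balls out of the navy tub, letting the small white chips fall back through the wires so that all four chips stay in the tub, and tip the balls into the metal tray. Then stand the scoop upright on the bench, outside the tub and the tray. Do not touch the balls with the fingers, and leave the stack of dishes and the marker pen where they are.

Things in the scene. Friction and masses are not known exactly. Their poses are not given: they have to be found in the camera images.
- scoop: wire scoop, 130 mm long, 106 wide, 155 high, 160 g, standing loose. Origin midway under it; x to its open mouth, z up. Its floor: five smooth 4 mm steel wires along x, 25.5 mm apart, free tips at x = +62 mm; they turn up at x = -50 into a 58 mm high back at x = -66. A side wire at each y = +/-51 slopes up from x = +55 to 20 mm high at x = +15, then runs level to the back
- scoop_grip (a point): the point to grip on the scoop's upright blue handle, a block 22 mm (x) by 18 mm (y) from 85 to 155 mm above the scoop's underside; this point is on its centre line, 125 mm above the underside and 45 mm behind the scoop's origin (x = -45 mm). Axes as scoop
- tub: navy open tub, fixed. Origin on the bench; x along the tub away from the robot, z up. Inside 124 mm wide (y +/-62); flat floor 5 mm above the bench from x = -155 mm (upright near wall) to x = +120, where the far wall starts, leaning outward 10 degrees from upright. Walls 60 mm high; rims reach x = -176 to +151 and y = +/-75 mm
- tray: the square metal receiving tray, fixed, 180 x 180 mm outside, walls 40 mm high and 4 mm thick, floor 4 mm thick. Origin: centre of its underside, z up
- ball_a: an orange hollow plastic ball, 44 mm in diameter, 25 g; origin at its centre. Rolls easily; starts on the tub's floor in the far half of the tub
- ball_b: an orange hollow plastic ball, 44 mm in diameter, 25 g; origin at its centre. Rolls easily; starts on the tub's floor in the far half of the tub
- ball_c: an orange hollow plastic ball, 44 mm in diameter, 25 g; origin at its centre. Rolls easily; starts on the tub's floor in the far half of the tub
- chip_a: a small white plastic chip (a roundish broken crumb), 13 mm across and 9 mm high, 10 g, lying in the tub among the balls; origin at the middle of its underside
- chip_b: a small white plastic chip (a roundish broken crumb), 13 mm across and 9 mm high, 10 g, lying in the tub among the balls; origin at the middle of its underside
- chip_c: a small white plastic chip (a roundish broken crumb), 13 mm across and 9 mm high, 10 g, lying in the tub among the balls; origin at the middle of its underside
- chip_d: a small white plastic chip (a roundish broken crumb), 13 mm across and 9 mm high, 10 g, lying in the tub among the balls; origin at the middle of its underside
- marker: bystander: black marker pen lying on the bench, 130 mm long, 16 mm thick; origin under its middle
- dishes: bystander: stack of clear culture dishes, 88 mm in diameter, 45 mm high; origin under its centre

How it is judged:
On the way:
1. at least one ball lies in the scoop, lifted clear of the tub, while every chip is down in the tub (((x of ball_a in the frame of scoop between -0.07 and 0.065 m and y of ball_a in the frame of scoop between -0.055 and 0.055 m and z of ball_a in the frame of scoop between 0.01 and 0.07 m and height (world z) of ball_a above 0.1 m) or (x of ball_b in the frame of scoop between -0.07 and 0.065 m and y of ball_b in the frame of scoop between -0.055 and 0.055 m and z of ball_b in the frame of scoop between 0.01 and 0.07 m and height (world z) of ball_b above 0.1 m) or (x of ball_c in the frame of scoop between -0.07 and 0.065 m and y of ball_c in the frame of scoop between -0.055 and 0.055 m and z of ball_c in the frame of scoop between 0.01 and 0.07 m and height (world z) of ball_c above 0.1 m)) and x of chip_a in the frame of tub between -0.165 and 0.15 m and y of chip_a in the frame of tub between -0.068 and 0.068 m and z of each of chip_a, chip_b, chip_c, chip_d in the frame of tub below 0.045 m and x of chip_b in the frame of tub between -0.165 and 0.15 m and y of chip_b in the frame of tub between -0.068 and 0.068 m and x of chip_c in the frame of tub between -0.165 and 0.15 m and y of chip_c in the frame of tub between -0.068 and 0.068 m and x of chip_d in the frame of tub between -0.165 and 0.15 m and y of chip_d in the frame of tub between -0.068 and 0.068 m), for 0.2 s.
At the end, for the whole second after the job is handed in: All three balls at rest inside the tray (below its 40 mm rim), all four chips inside the tub, and the scoop standing at rest on the bench, within 0.12 rad (7 degrees) of upright, outside the tub and the tray (x of ball_a in the frame of tray between -0.09 and 0.09 m and y of ball_a in the frame of tray between -0.09 and 0.09 m and z of each of ball_a, ball_b, ball_c in the frame of tray below 0.04 m and linear speed of each of ball_a, ball_b, ball_c below 0.08 m/s and x of ball_b in the frame of tray between -0.09 and 0.09 m and y of ball_b in the frame of tray between -0.09 and 0.09 m and x of ball_c in the frame of tray between -0.09 and 0.09 m and y of ball_c in the frame of tray between -0.09 and 0.09 m and x of chip_a in the frame of tub between -0.165 and 0.15 m and y of chip_a in the frame of tub between -0.068 and 0.068 m and z of each of chip_a, chip_b, chip_c, chip_d in the frame of tub below 0.045 m and x of chip_b in the frame of tub between -0.165 and 0.15 m and y of chip_b in the frame of tub between -0.068 and 0.068 m and x of chip_c in the frame of tub between -0.165 and 0.15 m and y of chip_c in the frame of tub between -0.068 and 0.068 m and x of chip_d in the frame of tub between -0.165 and 0.15 m and y of chip_d in the frame of tub between -0.068 and 0.068 m and angle between scoop's own z axis and vertical below 0.12 rad and height (world z) of scoop below 0.012 m and linear speed of scoop below 0.03 m/s and not (x of scoop in the frame of tub between -0.17 and 0.17 m and y of scoop in the frame of tub between -0.08 and 0.08 m) and not (x of scoop in the frame of tray between -0.1 and 0.1 m and y of scoop in the frame of tray between -0.1 and 0.1 m)); the robot touches nothing.
It fails at once if the fingers touch a ball (contact force between the fingers and ball_a above 0.5 N or contact force between the fingers and ball_b above 0.5 N or contact force between the fingers and ball_c above 0.5 N).
It fails at once if the dishes or the marker are moved by more than 50 mm (distance of any of marker, dishes from where it was at the start of the episode above 0.05 m).
It also fails if it takes over 61 s, if anything falls off the work surface, if the arm or the gripper's body presses on something with over 40 N, if the wrist force passes 120 N, or if a joint passes its speed limit or range.

## Working session

There is one attempt and no reset: what is moved stays moved. The work goes in short steps, Python scripts to look and compute and a tool call to move; the robot and the scene stay as the last step left them, time stands still between calls to the robot, and variables do not carry over. Pictures are saved under pics/ and viewed, at most 10 in all, crops included, and the job is handed in when it is done.

Besides the shell and the picture viewer there is one more tool, called after "Emit:" by a JSON object that holds its "method" and its "body", one argument or row to a line. step_arm: Moves the arm, as the interface text tells. Its arguments: {"type":"object","properties":{"rotation":{"type":"array","items":{"type":"array","items":{"type":"number"}}},"travel":{"type":"array","items":{"type":"array","items":{"type":"number"}}},"gripper":{"type":"array","items":{"type":"number"}}},"required":["rotation","travel","gripper"]}

```bash
mkdir -p pics; cat > h.py <<'E'
import numpy as np, cv2
from workcell import *
from scipy.spatial.transform import Rotation as R
def ray(c,uv):
    p=cv2.undistortPoints(np.array([[uv]],float),np.array(c["intrinsics"]),np.array(c["distortion"]))[0,0]
    T=np.array(c["world_to_cam"]);d=T[:3,:3].T@np.array([p[0],-p[1],-1]);o=-T[:3,:3].T@T[:3,3]
    return o,d
def at(c,uv,z):
    o,d=ray(c,uv);return (o+d*(z-o[2])/d[2]).round(4)
def proj(c,P):
    T=np.array(c["world_to_cam"]);q=T[:3,:3]@np.array(P)+T[:3,3];q=q*[1,-1,-1]
    return cv2.projectPoints(q.reshape(1,1,3),np.zeros(3),np.zeros(3),np.array(c["intrinsics"]),np.array(c["distortion"]))[0].ravel().round(1)
def snap(n,f):
    c=camera(n);cv2.imwrite(f"pics/{f}.png",cv2.cvtColor(np.asarray(c["image"]),cv2.COLOR_RGB2BGR));return c
E
python3 - <<'E'
from h import *
cs=[snap("top","t0"),snap("side","s0")]
for c in cs: print((ray(c,(280,210))))
print(get_state())
a=[cv2.imread(f"pics/{n}0.png") for n in "ts"]
E
```

```text
(array([ 0.4334132 , -0.00276607,  1.12118144]), array([ 0.14667042,  0.0082668 , -0.98933282]))
(array([0.40504436, 0.58708767, 0.82455843]), array([ 0.16593317, -0.60013308, -0.78250728]))
{'clock': 0.1, 'joint_positions': array([ 1.07588790e+00,  1.58970748e-01,  1.59816431e+00,  1.81636015e-05,
        1.38616289e+00, -2.10094985e-01]), 'qd': array([-0.00043832, -0.00037294, -0.00506688, -0.00025523, -0.00186881,
        0.00137231]), 'joint_efforts': array([-5.34777209e-04, -3.96989965e+01, -3.32338071e+01, -2.35481575e-04,
        4.11169414e-03,  8.87723559e-06]), 'position': array([0.16132075, 0.55136076, 0.24739485]), 'orientation': array([-3.13992858e+00, -3.73100205e-04,  2.85677555e+00]), 'ft_force': array([0.96414801, 0.35256285, 0.61223402]), 'wrist_torque': array([-0.02545227,  0.03789601, -0.01397682]), 'finger_force': 0.0, 'gripper_width': 0.08504324623086824}
```

View pics/t0.png

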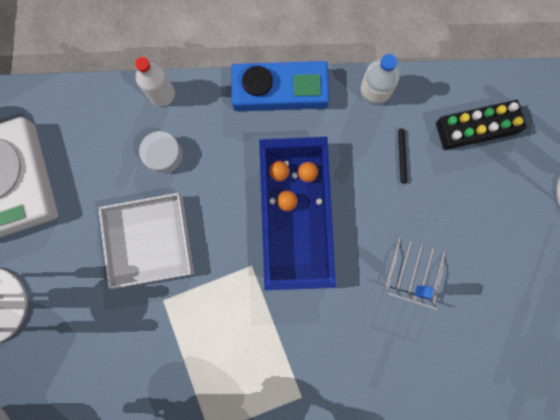

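View pics/s0.png

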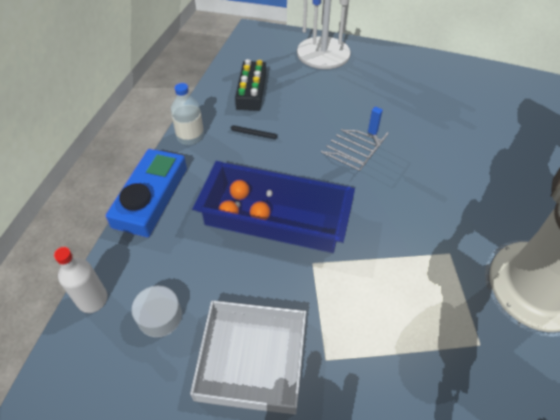

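The top view has the tub at columns 260-334 and rows 138-290, with balls near (280,171), (308,172) and (288,201). The tray is at about (146,240), the scoop handle at (424,292) with its mouth pointing up the image, the pen at (403,155) and the dishes at (160,152).

```bash
cat >> h.py <<'E'
def blobs(c,m,amin=4):
    n,l,s,ce=cv2.connectedComponentsWithStats(m.astype(np.uint8))
    return [(ce[i],s[i,4]) for i in range(1,n) if s[i,4]>=amin]
def look(c):
    im=np.asarray(c["image"]);h=cv2.cvtColor(im,cv2.COLOR_RGB2HSV)
    return im,h[...,0].astype(int),h[...,1].astype(int),h[...,2].astype(int)
def rect(m):
    k=cv2.findContours(m.astype(np.uint8),cv2.RETR_EXTERNAL,cv2.CHAIN_APPROX_SIMPLE)[0]
    return cv2.minAreaRect(max(k,key=cv2.contourArea))
E
python3 - <<'E'
from h import *
c=camera("top");im,H,S,V=look(c)
for ce,a in blobs(c,(H<15)&(S>180)&(V>120),20): print("ball",ce.round(1),a,at(c,ce,.027))
m=(H>110)&(H<130)&(S>150);m[:, :250]=0;m[:,345:]=0;m[:130]=0
r=rect(m);b=cv2.boxPoints(r);print("tub",r);P=np.array([at(c,p,.06) for p in b]);print(P,P.mean(0))
m=(H>100)&(H<125)&(S>200)&(V>120);m[:,:380]=0;m[:250]=0
for ce,a in blobs(c,m): print("handle",ce,a,at(c,ce,.155))
w=im[130:300,255:340]; mm=np.zeros(H.shape,bool);mm[145:285,265:330]=True
for ce,a in blobs(c,mm&(S<110)&(V>110),3): print("chip",ce.round(1),a,at(c,ce,.01))
for p in [(102,207),(181,195),(190,275),(110,286)]: print("tray",at(c,p,.04))
z=cv2.resize(im[225:325,370:470],None,fx=6,fy=6,interpolation=cv2.INTER_CUBIC)
cv2.imwrite("pics/z.png",z[...,::-1])
E
```

```text
ball [142.2  63.9] 128 [0.9488 0.3205 0.027 ]
ball [279.4 170.7] 202 [0.6844 0.0057 0.027 ]
ball [308.2 171.9] 203 [ 0.6799 -0.0584  0.027 ]
ball [287.1 200.6] 209 [ 0.6161 -0.0099  0.027 ]
tub ((296.7521667480469, 213.05197143554688), (150.2030029296875, 70.77192687988281), 87.61405944824219)
[[ 0.748   0.0501  0.06  ]
 [ 0.7502 -0.1046  0.06  ]
 [ 0.4265 -0.1053  0.06  ]
 [ 0.4235  0.0423  0.06  ]] [ 0.58705  -0.029375  0.06    ]
chip [286.4 162.6] 16 [ 0.7066 -0.0105  0.01  ]
chip [300. 165.] 3 [ 0.7002 -0.0412  0.01  ]
chip [294.5 175. ] 18 [ 0.6774 -0.0281  0.01  ]
chip [271.8 200.7] 22 [0.6197 0.0244 0.01  ]
chip [318.4 200.9] 37 [ 0.6165 -0.0801  0.01  ]
tray [0.6101 0.3992 0.04  ]
tray [0.6325 0.2236 0.04  ]
tray [0.4573 0.2028 0.04  ]
tray [0.4372 0.3763 0.04  ]
```

View pics/z.png

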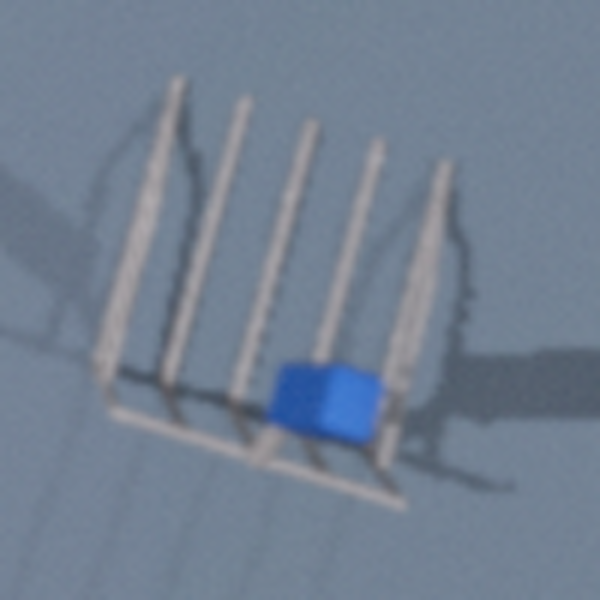

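```bash
cat > m.py <<'E'
from h import *
c=camera("top");im,H,S,V=look(c)
m=(H>110)&(H<130)&(S>150);m[:, :250]=0;m[:,345:]=0;m[:130]=0
L=[];Rr=[]
for r in range(155,275,2):
    x=np.where(m[r])[0];L.append(at(c,(x[0]-.5,r),.06)[:2]);Rr.append(at(c,(x[-1]+.5,r),.06)[:2])
for q in (L,Rr):
    q=np.array(q);p=np.polyfit(q[:,0],q[:,1],1);print("edge",p[0],np.polyval(p,.6),np.std(q[:,1]-np.polyval(p,q[:,0])))
N=[];F=[]
for k in range(280,320,2):
    y=np.where(m[:,k])[0];N.append(at(c,(k,y[-1]+.5),.06)[:2]);F.append(at(c,(k,y[0]-.5),.06)[:2])
for q in (N,F): print("end",np.median(q,0),np.polyfit(np.array(q)[:,1],np.array(q)[:,0],1)[0])
t=np.array([at(c,p,.002) for p in [(399.67,238),(411.2,241.7),(422,245.5),(433,248.7),(444.2,252)]]);print(t)
print("tipmid",t[1:4].mean(0),"top",at(c,(428.7,292.2),.155))
s=camera("side");im,H,S,V=look(s)
m=(H>100)&(H<125)&(S>180)&(V>80);m[:,:360]=0;m[:,390:]=0;m[150:]=0
for ce,a in blobs(s,m,20): print("side handle",ce,a,"topface",at(s,(ce[0],ce[1]-10),.155))
print(rect(m))
E
python3 m.py
```

```text
edge 0.015316162389554465 0.04529225391484206 0.0006480479370576013
edge 0.01710178259283093 -0.10244204027299467 0.0006728555813611876
end [ 0.4252  -0.02975] -0.01644434116896903
end [ 0.74895 -0.03915] -0.008537777802439413
[[ 0.5298 -0.2581  0.002 ]
 [ 0.521  -0.2831  0.002 ]
 [ 0.512  -0.3064  0.002 ]
 [ 0.5043 -0.3302  0.002 ]
 [ 0.4965 -0.3544  0.002 ]]
tipmid [ 0.51243333 -0.30656667  0.002     ] top [ 0.4129 -0.2718  0.155 ]
side handle [376.72222222 111.        ] 36 topface [ 0.4186 -0.2991  0.155 ]
side handle [373.16 126.72] 25 topface [ 0.4187 -0.2403  0.155 ]
((377.0, 111.0), (6.0, 6.0), 90.0)
```

```bash
cat >> h.py <<'E'
def ori(yaw,pitch=0.):
    "tool orientation for a scoop with heading yaw, nose-down pitch"
    q=R.from_euler('xyz',[0,pitch,yaw]); B=np.array([[0,1,0],[1,0,0],[0,0,-1.]]).T
    return R.from_matrix(q.as_matrix()@B)
def grip2o(p,yaw,pitch=0.,off=(-.045,0,.123)):
    "TCP position when scoop origin at p"
    return np.array(p)+R.from_euler('xyz',[0,pitch,yaw]).apply(off)
def plan(ws,cmd=None):
    s=get_state()
    p0,r0=(s["position"],R.from_euler('xyz',s["orientation"])) if cmd is None else cmd
    for p,r in ws: print("rot",(r0.inv()*r).as_rotvec().round(3).tolist(),"trav",r0.inv().apply(np.array(p)-p0).round(4).tolist())
E
python3 -c "
from h import *
plan([((.45,.2,.25),ori(-.333)),((.412,-.2715,.25),ori(-.333)),((.412,-.2715,.19),ori(-.333))])"
```

```text
rot [-0.001, 0.001, 1.619] trav [-0.3757, -0.2564, -0.002]
rot [-0.001, 0.001, 1.619] trav [-0.4717, -0.7195, -0.0016]
rot [-0.001, 0.001, 1.619] trav [-0.4717, -0.7195, 0.0584]
```

Emit:
{"method": "step_arm", "body": {
  "rotation": [
    [0,0,1.619],
    [0,0,1.619],
    [0,0,1.619],
    [0,0,1.619],
    [0,0,1.619],
    [0,0,1.619],
    [0,0,1.619],
    [0,0,1.619],
    [0,0,1.619],
    [0,0,1.619],
    [0,0,1.619],
    [0,0,1.619],
    [0,0,1.619],
    [0,0,1.619],
    [0,0,1.619],
    [0,0,1.619],
    [0,0,1.619],
    [0,0,1.619],
    [0,0,1.619],
    [0,0,1.619]
  ],
  "travel": [
    [-0.376,-0.256,-0.002],
    [-0.376,-0.256,-0.002],
    [-0.376,-0.256,-0.002],
    [-0.376,-0.256,-0.002],
    [-0.376,-0.256,-0.002],
    [-0.376,-0.256,-0.002],
    [-0.376,-0.256,-0.002],
    [-0.376,-0.256,-0.002],
    [-0.472,-0.7195,0],
    [-0.472,-0.7195,0],
    [-0.472,-0.7195,0],
    [-0.472,-0.7195,0],
    [-0.472,-0.7195,0],
    [-0.472,-0.7195,0],
    [-0.472,-0.7195,0],
    [-0.472,-0.7195,0],
    [-0.472,-0.7195,0],
    [-0.472,-0.7195,0],
    [-0.472,-0.7195,0],
    [-0.472,-0.7195,0]
  ],
  "gripper": [1,1,1,1,1,1,1,1,1,1,1,1,1,1,1,1,1,1,1,1]
}}

```text
clock: 2.25
position: [0.412, -0.2729, 0.248]
orientation: [-3.141, -0.0, 1.235]
ft_force: [0.2, 1.1, 0.3]
gripper_width: 0.0853
finger_force: 0.0
```

```bash
python3 -c "
from h import *
s=get_state();print(s['clock'],s['position'],s['orientation'],s['joint_positions'],s['ft_force'])
plan([((.412,-.2715,.19),ori(-.333)),((.412,-.2715,.123),ori(-.333))])"
```

```text
2.25 [ 0.41199231 -0.27286514  0.24804408] [-3.14102459e+00 -2.95288886e-04  1.23472260e+00] [-8.30052826e-01 -5.34878448e-02  1.81793661e+00 -9.52609268e-06
  1.37778404e+00 -4.93977351e-01] [0.22507354 1.05353516 0.25842402]
rot [-0.001, -0.0, -0.003] trav [0.0013, -0.0004, 0.058]
rot [-0.001, -0.0, -0.003] trav [0.0013, -0.0004, 0.125]
```

Emit:
{"method": "step_arm", "body": {
  "rotation": [
    [0,0,-0.003],
    [0,0,-0.003],
    [0,0,-0.003],
    [0,0,-0.003],
    [0,0,-0.003],
    [0,0,-0.003],
    [0,0,-0.003],
    [0,0,-0.003],
    [0,0,-0.003],
    [0,0,-0.003],
    [0,0,-0.003],
    [0,0,-0.003],
    [0,0,-0.003],
    [0,0,-0.003]
  ],
  "travel": [
    [0.001,0,0.03],
    [0.001,0,0.058],
    [0.001,0,0.09],
    [0.001,0,0.11],
    [0.001,0,0.125],
    [0.001,0,0.125],
    [0.001,0,0.125],
    [0.001,0,0.125],
    [0.001,0,0.125],
    [0.001,0,0.125],
    [0.001,0,0.125],
    [0.001,0,0.125],
    [0.001,0,0.125],
    [0.001,0,0.125]
  ],
  "gripper": [1,1,1,1,1,1,-1,-1,-1,-1,-1,-1,-1,-1]
}}

```text
clock: 3.65
position: [0.4132, -0.2708, 0.1241]
orientation: [3.14, 0.001, 1.241]
ft_force: [1.4, 0.6, 6.8]
gripper_width: 0.0211
finger_force: 58.9
```

```bash
python3 - <<'E'
from h import *
s=get_state();print(s['clock'],s['position'],s['orientation'],s['ft_force'],s['wrist_torque'])
c=camera("top");im=np.asarray(c["image"])
z=cv2.resize(im[225:325,370:470],None,fx=5,fy=5,interpolation=cv2.INTER_CUBIC)
cv2.imwrite("pics/z2.png",z[...,::-1])
p=s['position'];print(proj(c,p))
E
```

```text
3.65 [ 0.41321908 -0.27084726  0.12409069] [3.14015795e+00 5.90543466e-04 1.24067600e+00] [1.43083183 0.6054962  6.76842576] [ 0.09284147 -0.02694038 -0.03784115]
[423.8 291.8]
```

View pics/z2.png

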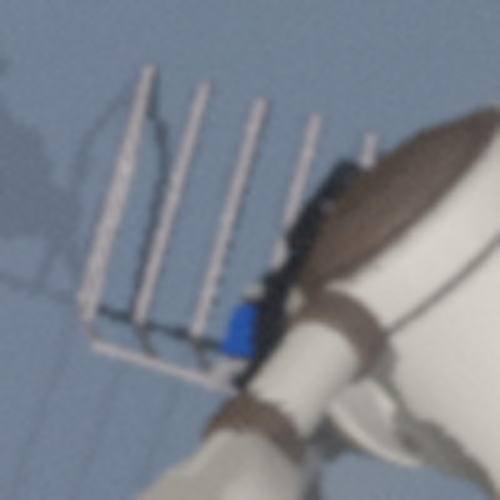

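The scoop is gripped: the tips are unmoved (leftmost at pixel 399.6,238.6) and the pads are flat on the handle. Next I lift it and carry it above the near end of the tub.

```bash
python3 -c "
from h import *
o=(-.045,0,.124)
print(get_state()['position'])
plan([((.413,-.271,.224),ori(-.333)),(grip2o((.522,-.030,.1),.016,0,o),ori(.016)),(grip2o((.522,-.030,.0065),.016,0,o),ori(.016))])"
```

```text
[ 0.41322136 -0.27084676  0.12408613]
rot [0.001, 0.001, 0.003] trav [-0.0003, -0.0, -0.0999]
rot [0.001, 0.001, -0.346] trav [0.2478, -0.0174, -0.1001]
rot [0.001, 0.001, -0.346] trav [0.2478, -0.0175, -0.0066]
```

Emit:
{"method": "step_arm", "body": {
  "rotation": [
    [0,0,0],
    [0,0,0],
    [0,0,0],
    [0,0,-0.05],
    [0,0,-0.1],
    [0,0,-0.18],
    [0,0,-0.26],
    [0,0,-0.346],
    [0,0,-0.346],
    [0,0,-0.346],
    [0,0,-0.346],
    [0,0,-0.346],
    [0,0,-0.346]
  ],
  "travel": [
    [0,0,-0.03],
    [0,0,-0.07],
    [0,0,-0.1],
    [0.03,-0.002,-0.1],
    [0.07,-0.005,-0.1],
    [0.11,-0.008,-0.1],
    [0.15,-0.011,-0.1],
    [0.19,-0.014,-0.1],
    [0.225,-0.016,-0.1],
    [0.248,-0.0175,-0.1],
    [0.248,-0.0175,-0.1],
    [0.248,-0.0175,-0.1],
    [0.248,-0.0175,-0.1]
  ],
  "gripper": [-1,-1,-1,-1,-1,-1,-1,-1,-1,-1,-1,-1,-1]
}}

```text
clock: 5.0
position: [0.4761, -0.0308, 0.2228]
orientation: [-3.14, 0.0, 1.586]
ft_force: [0.1, -0.6, -2.1]
gripper_width: 0.0212
finger_force: 59.5
```

```bash
python3 - <<'E'
from h import *
s=get_state();print(s['position'],s['orientation'],s['ft_force'],s['wrist_torque'])
o=(-.045,0,.124)
plan([(grip2o((.522,-.030,.0065),.016,0,o),ori(.016))])
z=[]
for n,(a,b) in (("top",(120,230)),("side",(130,180))):
    c=camera(n);im=np.asarray(c["image"]).copy();k=b;
    for y in (-.051,0,.051):
        u=proj(c,np.array(s['position'])+R.from_euler('z',.016).apply([.107,y,-.122]));print(n,u)
        cv2.circle(im,tuple(int(v) for v in u),1,(0,255,0),-1)
    z.append(cv2.resize(im[a:a+180,b-20:b+160],(400,400),interpolation=cv2.INTER_CUBIC))
cv2.imwrite("pics/z3.png",np.hstack(z)[...,::-1])
E
```

```text
[ 0.47609826 -0.03083249  0.222813  ] [-3.14047330e+00  1.39396471e-04  1.58587687e+00] [ 0.1033926  -0.63560172 -2.05956602] [-0.00204537 -0.02296459 -0.01286486]
rot [-0.001, 0.0, -0.001] trav [0.0001, 0.001, 0.0923]
top [321.8 209.4]
top [297.  210.4]
top [272.2 211.4]
side [282.7 168.4]
side [276.6 185.5]
side [270.1 203.7]
```

View pics/z3.png

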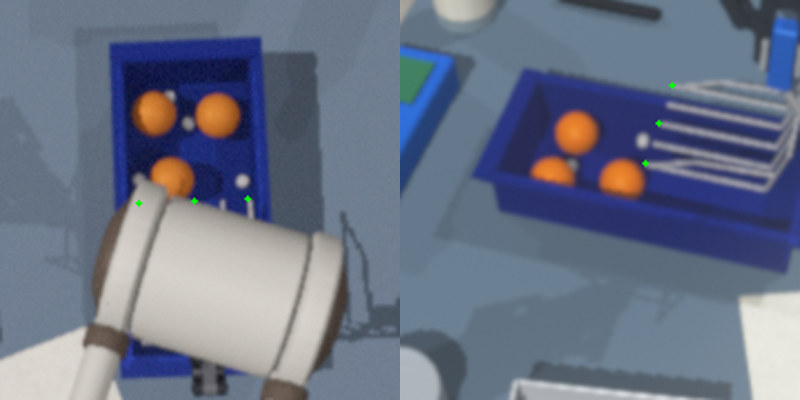

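The projected tips match the side picture at (283,168), (277,186) and (270,204). The scoop lines up with the tub, so I lower it.

Emit:
{"method": "step_arm", "body": {
  "rotation": [
    [0,0,0],
    [0,0,0],
    [0,0,0],
    [0,0,0],
    [0,0,0],
    [0,0,0],
    [0,0,0]
  ],
  "travel": [
    [0,0.001,0.02],
    [0,0.001,0.045],
    [0,0.001,0.07],
    [0,0.001,0.084],
    [0,0.001,0.09],
    [0,0.001,0.092],
    [0,0.001,0.092]
  ],
  "gripper": [-1,-1,-1,-1,-1,-1,-1]
}}

```text
clock: 5.8
position: [0.4779, -0.0305, 0.1319]
orientation: [3.141, 0.0, 1.586]
ft_force: [0.3, 0.2, -1.7]
gripper_width: 0.0212
finger_force: 59.1
```

```bash
python3 - <<'E'
from h import *
s=get_state();print(s['clock'],s['position'],s['orientation'],s['ft_force'],s['wrist_torque'])
E
```

```text
5.8 [ 0.47792639 -0.03051421  0.13186921] [3.14073658e+00 3.42763781e-04 1.58623551e+00] [ 0.26071462  0.18590539 -1.6696771 ] [-0.03631597 -0.00275796 -0.00885946]
```

Emit:
{"method": "step_arm", "body": {
  "rotation": [
    [0,0,0],
    [0,0,0],
    [0,0,0],
    [0,0,0],
    [0,0,0],
    [0,0,0],
    [0,0,0],
    [0,0,0],
    [0,0,0],
    [0,0,0],
    [0,0,0],
    [0,0,0],
    [0,0,0],
    [0,0,0],
    [0,0,0],
    [0,0,0],
    [0,0,0],
    [0,0,0],
    [0,0,0]
  ],
  "travel": [
    [0,0,0.001],
    [0,0,0.002],
    [0,0.005,0.002],
    [0,0.012,0.002],
    [0,0.019,0.002],
    [0,0.026,0.002],
    [0,0.033,0.002],
    [0,0.04,0.002],
    [0,0.047,0.002],
    [0,0.054,0.002],
    [0,0.061,0.002],
    [0,0.068,0.002],
    [0,0.075,0.002],
    [0,0.082,0.002],
    [0,0.089,0.002],
    [0,0.096,0.002],
    [0,0.103,0.002],
    [0,0.11,0.002],
    [0,0.115,0.002]
  ],
  "gripper": [-1,-1,-1,-1,-1,-1,-1,-1,-1,-1,-1,-1,-1,-1,-1,-1,-1,-1,-1]
}}

```text
clock: 7.7
position: [0.5932, -0.0288, 0.1293]
orientation: [3.141, 0.001, 1.586]
ft_force: [-0.5, -3.5, -1.0]
gripper_width: 0.0213
finger_force: 59.3
```

```bash
python3 - <<'E'
from h import *
s=get_state();print(s['clock'],s['position'],s['orientation'],s['ft_force'],s['wrist_torque'])
z=[]
for n,(a,b) in (("top",(120,210)),("side",(130,110))):
    c=camera(n);im=np.asarray(c["image"]).copy()
    z.append(cv2.resize(im[a:a+180,b:b+180],(400,400),interpolation=cv2.INTER_CUBIC))
cv2.imwrite("pics/z4.png",np.hstack(z)[...,::-1])
E
```

```text
7.7 [ 0.59320216 -0.02884688  0.12933275] [3.14132982e+00 1.07523265e-03 1.58638047e+00] [-0.54709761 -3.49566947 -1.03356168] [-0.77288807  0.41995475 -0.23665992]
```

View pics/z4.png

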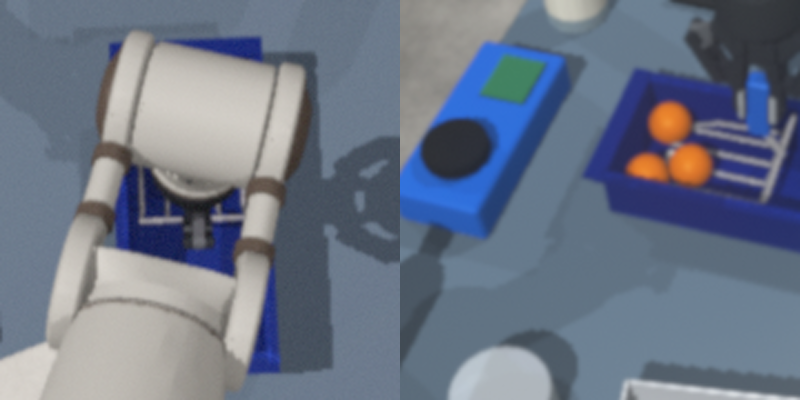

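The side view shows the three balls at about (230,185), (219,205) and (239,204), gathered at the far wall with the wires sliding under. There is a slight side force, so I ease over by 1.5 mm and finish the push.

Emit:
{"method": "step_arm", "body": {
  "rotation": [
    [0,0,0],
    [0,0,0],
    [0,0,0],
    [0,0,0],
    [0,0,0]
  ],
  "travel": [
    [-0.0015,0,0],
    [-0.0015,0.005,0],
    [-0.0015,0.01,0],
    [-0.0015,0.014,0],
    [-0.0015,0.014,0]
  ],
  "gripper": [-1,-1,-1,-1,-1]
}}

```text
clock: 8.3
position: [0.6049, -0.0292, 0.1295]
orientation: [-3.136, -0.001, 1.586]
ft_force: [-10.1, -1.5, 7.5]
gripper_width: 0.0212
finger_force: 60.7
```

```bash
cat > look2.py <<'E'
from h import *
import sys
s=get_state();print(s['clock'],s['position'],s['orientation'],s['ft_force'],s['wrist_torque'])
c=camera("side");im,H,S,V=look(c)
cv2.imwrite("pics/%s.png"%sys.argv[1],cv2.resize(im[130:290,170:330],(600,600),interpolation=cv2.INTER_CUBIC)[...,::-1])
m=(H<15)&(S>180)&(V>100);m[:100]=0;m[240:,:130]=0
for ce,a in blobs(c,m,15): print(ce.round(1),a,at(c,ce,.03))
E
python3 look2.py z5
```

```text
8.3 [ 0.60494101 -0.0291971   0.12954314] [-3.13562015e+00 -9.12911572e-04  1.58628512e+00] [-10.10624538  -1.51645436   7.48407374] [-0.47759042  1.96469715 -0.5723043 ]
[231.1 184.4] 201 [ 0.7022 -0.0639  0.03  ]
[240.5 203.9] 214 [ 0.6626 -0.0149  0.03  ]
[221.4 204.7] 127 [ 0.7029 -0.0011  0.03  ]
```

View pics/z5.png

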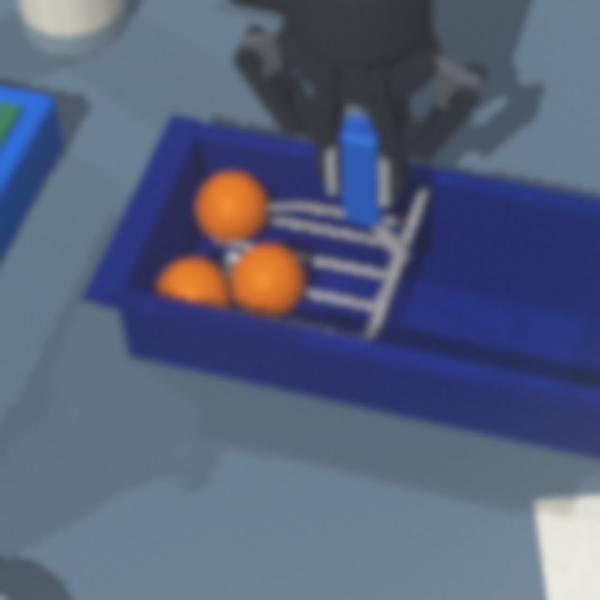

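The side view shows all three balls between the wires: wall balls near x = 0.702 and the third at 0.663. A white chip sits at about (232,199), beside the tips. Now I tilt the nose up about the heel.

```bash
python3 - <<'E'
from h import *
s=get_state();p=s['position'];y=.016
heel=p+R.from_euler('z',y).apply([-.010,0,-.124])
ws=[]
for d,a,l in [(4,.002,0),(8,.005,0),(12,.008,0),(16,.010,.001),(20,.011,.003),(22,.008,.02),(22,.0,.11)]:
    t=np.radians(d);ws.append((heel+R.from_euler('xyz',[0,-t,y]).apply([.010,0,.124])+R.from_euler('z',y).apply([a,0,l]),ori(y,-t)))
plan(ws)
E
```

```text
rot [-0.076, -0.001, -0.001] trav [-0.0, -0.0067, -0.0004]
rot [-0.145, -0.001, -0.001] trav [-0.0, -0.0124, -0.0001]
rot [-0.215, -0.001, -0.001] trav [-0.0, -0.018, 0.0007]
rot [-0.285, -0.001, -0.001] trav [-0.0, -0.0246, 0.0012]
rot [-0.355, -0.001, -0.001] trav [-0.0, -0.032, 0.0012]
rot [-0.39, -0.001, -0.001] trav [-0.0, -0.0393, -0.0145]
rot [-0.39, -0.001, -0.001] trav [0.0001, -0.0478, -0.1044]
```

Emit:
{"method": "step_arm", "body": {
  "rotation": [
    [-0.038,0,0],
    [-0.076,0,0],
    [-0.11,0,0],
    [-0.145,0,0],
    [-0.18,0,0],
    [-0.215,0,0],
    [-0.25,0,0],
    [-0.285,0,0],
    [-0.32,0,0],
    [-0.355,0,0],
    [-0.375,0,0],
    [-0.39,0,0],
    [-0.39,0,0]
  ],
  "travel": [
    [0,-0.0035,0],
    [0,-0.0067,0],
    [0,-0.0095,0],
    [0,-0.0124,0],
    [0,-0.0152,0],
    [0,-0.018,0.0005],
    [0,-0.021,0.0005],
    [0,-0.0246,0.0005],
    [0,-0.028,0.0005],
    [0,-0.032,0.0],
    [0,-0.036,-0.003],
    [0,-0.04,-0.007],
    [0,-0.04,-0.007]
  ],
  "gripper": [-1,-1,-1,-1,-1,-1,-1,-1,-1,-1,-1,-1,-1]
}}

```text
clock: 9.65
position: [0.5665, -0.03, 0.137]
orientation: [2.751, -0.0, 1.587]
ft_force: [0.0, -0.1, -2.6]
gripper_width: 0.0213
finger_force: 59.7
```

```bash
python3 look2.py z6
```

```text
9.65 [ 0.56647446 -0.02999008  0.13697943] [ 2.75056149e+00 -1.20500474e-04  1.58677607e+00] [ 0.00473809 -0.0724852  -2.59427587] [ 0.00744247  0.41304977 -0.0160279 ]
[261.8 194.2] 468 [ 0.6255 -0.055   0.03  ]
[242.4 198.8] 238 [ 0.6634 -0.0302  0.03  ]
```

View pics/z6.png

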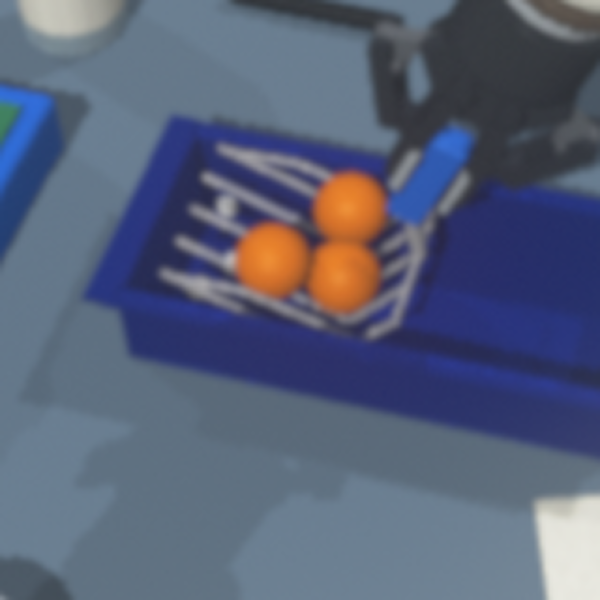

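All three balls sit against the scoop's back, at (263,185), (242,199) and (262,204). Two chips show among the wires at (230,185) and (232,199). I lift partway, shake inside the tub, and look again.

Emit:
{"method": "step_arm", "body": {
  "rotation": [
    [0,0,0],
    [0,0,0],
    [0,0,0],
    [0,0,0],
    [0,0,0],
    [0,0,0],
    [0,0,0],
    [0,0,0],
    [0,0,0],
    [0,0,0],
    [0,0,0]
  ],
  "travel": [
    [0,0.004,-0.009],
    [0,0.008,-0.019],
    [0.004,0.009,-0.023],
    [-0.004,0.009,-0.023],
    [0.004,0.009,-0.023],
    [-0.004,0.009,-0.023],
    [0,0.009,-0.023],
    [0,0.013,-0.032],
    [0,0.018,-0.044],
    [0,0.018,-0.044],
    [0,0.018,-0.044]
  ],
  "gripper": [-1,-1,-1,-1,-1,-1,-1,-1,-1,-1,-1]
}}

```text
clock: 10.8
position: [0.5671, -0.0303, 0.1851]
orientation: [2.75, 0.001, 1.587]
ft_force: [0.4, 0.7, -2.0]
gripper_width: 0.0215
finger_force: 59.7
```

```bash
sed -i 's/130:290,170:330/130:290,180:340/' look2.py; python3 look2.py z7; python3 -c "
import cv2;cv2.imwrite('pics/z7.png',cv2.imread('pics/z7.png'))"
```

```text
10.8 [ 0.56706715 -0.03031877  0.18505071] [2.74963642e+00 7.21896926e-04 1.58687247e+00] [ 0.36209185  0.71283846 -1.97855474] [-0.01067768  0.38818207  0.01416438]
[260.  179.9] 497 [ 0.6424 -0.0954  0.03  ]
[240.3 183.4] 252 [ 0.6828 -0.0728  0.03  ]
```

View pics/z7.png

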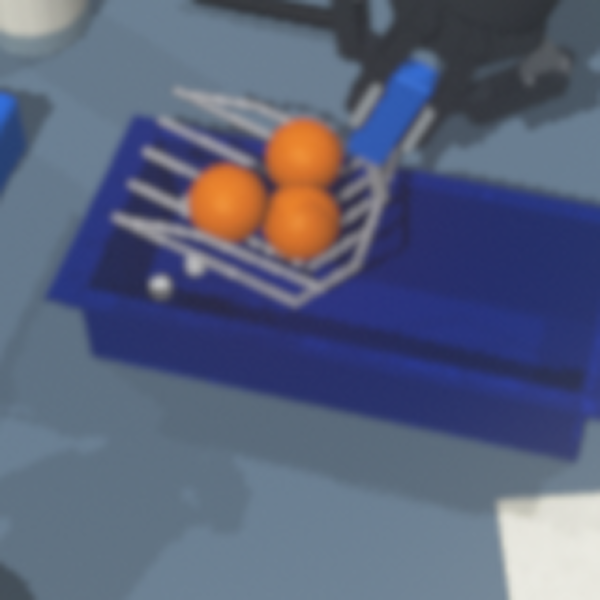

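Two chips lie in the tub at (222,206) and (232,201). The others are hidden by the load, so I raise it further and count again.

Emit:
{"method": "step_arm", "body": {
  "rotation": [
    [0,0,0],
    [0,0,0],
    [0,0,0],
    [0,0,0],
    [0,0,0],
    [0,0,0],
    [0,0,0]
  ],
  "travel": [
    [0,0.008,-0.019],
    [0,0.016,-0.037],
    [0,0.024,-0.056],
    [0,0.032,-0.074],
    [0,0.04,-0.093],
    [0,0.04,-0.093],
    [0,0.04,-0.093]
  ],
  "gripper": [-1,-1,-1,-1,-1,-1,-1]
}}

```text
clock: 11.55
position: [0.5678, -0.0301, 0.2843]
orientation: [2.752, -0.0, 1.587]
ft_force: [-0.6, -0.5, -2.3]
gripper_width: 0.0214
finger_force: 59.9
```

```bash
python3 - <<'E'
from h import *
s=get_state();print(s['clock'],s['position'],s['orientation'],s['ft_force'])
z=[]
for n,(a,b) in (("top",(110,210)),("side",(100,180))):
    c=camera(n);im,H,S,V=look(c)
    print(n,[(ce.round(0),a,at(c,ce,.01)) for ce,a in blobs(c,(S<120)&(V>110),3) if a<60 and .42<at(c,ce,.01)[0]<.78 and -.12<at(c,ce,.01)[1]<.06])
    z.append(cv2.resize(im[a:a+180,b:b+180],(400,400),interpolation=cv2.INTER_CUBIC))
cv2.imwrite("pics/z8.png",np.hstack(z)[...,::-1])
E
```

```text
11.55 [ 0.56784567 -0.03007329  0.28430674] [ 2.75232666e+00 -1.44825484e-04  1.58683871e+00] [-0.62870684 -0.53712271 -2.28820982]
top [(array([316., 160.]), np.int32(33), array([ 0.7118, -0.079 ,  0.01  ])), (array([304., 170.]), np.int32(3), array([ 0.6884, -0.0499,  0.01  ])), (array([311., 194.]), np.int32(4), array([ 0.6322, -0.0645,  0.01  ])), (array([284., 200.]), np.int32(15), array([ 0.6217, -0.0038,  0.01  ])), (array([327., 205.]), np.int32(5), array([ 0.606 , -0.0984,  0.01  ]))]
side [(array([230., 185.]), np.int32(49), array([ 0.7116, -0.0791,  0.01  ])), (array([232., 200.]), np.int32(52), array([ 0.6925, -0.0365,  0.01  ])), (array([222., 205.]), np.int32(37), array([ 0.7079, -0.0158,  0.01  ]))]
```

View pics/z8.png

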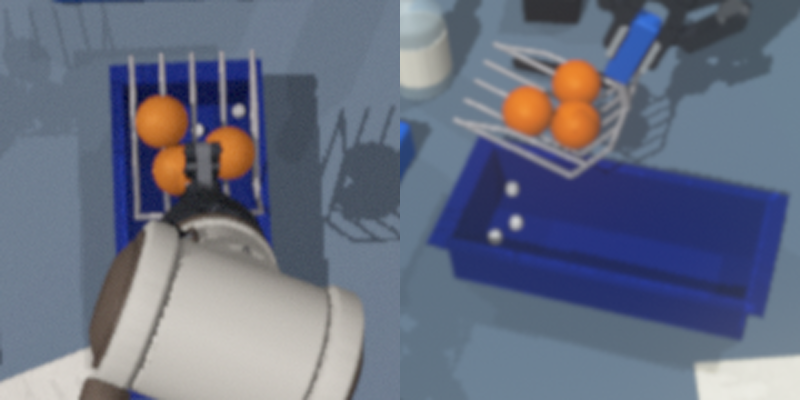

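Three chips are visible on the tub floor at side pixels (230,185), (232,200) and (222,205). The fourth could be hidden by the near rim or a ball, so I slide the load back, still over the tub, and count by mask.

Emit:
{"method": "step_arm", "body": {
  "rotation": [
    [0,0,0],
    [0,0,0],
    [0,0,0],
    [0,0,0],
    [0,0,0],
    [0,0,0],
    [0,0,0],
    [0,0,0]
  ],
  "travel": [
    [0,-0.01,-0.004],
    [0,-0.028,-0.011],
    [0,-0.047,-0.019],
    [0,-0.065,-0.026],
    [0,-0.083,-0.033],
    [0,-0.093,-0.037],
    [0,-0.093,-0.037],
    [0,-0.093,-0.037]
  ],
  "gripper": [-1,-1,-1,-1,-1,-1,-1,-1]
}}

```text
clock: 12.45
position: [0.468, -0.0317, 0.2831]
orientation: [2.752, -0.0, 1.586]
ft_force: [-0.3, 0.4, -2.9]
gripper_width: 0.0213
finger_force: 60.0
```

```bash
cat > chips.py <<'E'
from h import *
s=get_state();print(s['clock'],s['position'],s['orientation'],s['ft_force'],s['joint_positions'].round(2))
for n in ("top","side"):
    c=camera(n);im,H,S,V=look(c)
    for ce,a in blobs(c,(S<130)&(V>100),3):
        w=at(c,ce,.01)
        if a<80 and .42<w[0]<.76 and -.11<w[1]<.05: print(n,"white",ce.round(0),a,w)
    for ce,a in blobs(c,(H<15)&(S>180)&(V>100),20): print(n,"orange",ce.round(0),a,at(c,ce,.03))
E
python3 chips.py
```

```text
12.45 [ 0.46795725 -0.03168398  0.28307118] [ 2.75238143e+00 -4.54652405e-04  1.58643653e+00] [-0.27316602  0.44290755 -2.86622053] [-0.43 -0.47  2.12  0.18  1.14 -0.5 ]
top white [317. 160.] 39 [ 0.7118 -0.0798  0.01  ]
top white [288. 162.] 35 [ 0.7078 -0.0135  0.01  ]
top white [271. 162.] 27 [0.7084 0.0235 0.01  ]
top white [298. 168.] 44 [ 0.6929 -0.0367  0.01  ]
top white [277. 208.] 5 [0.6019 0.0132 0.01  ]
top white [319. 220.] 7 [ 0.5725 -0.0801  0.01  ]
top white [279. 229.] 3 [0.5562 0.0097 0.01  ]
top white [281. 236.] 3 [0.5397 0.0056 0.01  ]
top white [281. 242.] 3 [0.5264 0.006  0.01  ]
top white [317. 243.] 5 [ 0.5219 -0.0727  0.01  ]
top white [294. 250.] 4 [ 0.5074 -0.0235  0.01  ]
top white [296. 254.] 6 [ 0.5002 -0.0266  0.01  ]
top orange [142.  64.] 130 [0.9473 0.3194 0.03  ]
top orange [297. 229.] 857 [ 0.5534 -0.0301  0.03  ]
side white [230. 185.] 53 [ 0.7117 -0.0794  0.01  ]
side white [232. 200.] 57 [ 0.6927 -0.0361  0.01  ]
side white [222. 206.] 45 [ 0.7073 -0.0142  0.01  ]
side orange [301. 156.] 888 [ 0.5693 -0.1961  0.03  ]
side orange [ 62. 255.] 176 [0.9801 0.219  0.03  ]
```

All four chips are on the tub floor, at x ≈ 0.69–0.71. Now I plan the carry to the tray and the tipping poses about the wire tips.

```bash
cat > tip.py <<'E'
from h import *
def tipw(p,z,dx=0,yaw=.3):
    t=np.array([.534,.3005,0])+R.from_euler('z',yaw).apply([-.045+dx,0,0])+[0,0,z]
    t=np.radians(p),t
    return t[1]-R.from_euler('xyz',[0,t[0],yaw]).apply([.107,0,-.124]),ori(yaw,t[0])
E
python3 - <<'E'
from tip import *
s=get_state();print(s['position'])
p,r=tipw(-22,.2);print(p);plan([(p,r)])
E
```

```text
[ 0.46829755 -0.03168229  0.28344556]
[0.35185565 0.24415615 0.27488789]
rot [0.005, 0.107, -0.263] trav [0.2777, -0.1069, -0.0345]
```

Emit:
{"method": "step_arm", "body": {
  "rotation": [
    [0,0.01,-0.02],
    [0,0.02,-0.05],
    [0,0.03,-0.08],
    [0,0.04,-0.1],
    [0,0.05,-0.13],
    [0,0.06,-0.155],
    [0,0.07,-0.18],
    [0,0.08,-0.21],
    [0,0.09,-0.23],
    [0.003,0.1,-0.25],
    [0.005,0.107,-0.263],
    [0.005,0.107,-0.263],
    [0.005,0.107,-0.263],
    [0.005,0.107,-0.263]
  ],
  "travel": [
    [0.01,-0.004,-0.001],
    [0.03,-0.012,-0.004],
    [0.058,-0.022,-0.007],
    [0.088,-0.034,-0.011],
    [0.118,-0.045,-0.015],
    [0.148,-0.057,-0.018],
    [0.178,-0.069,-0.022],
    [0.208,-0.08,-0.026],
    [0.238,-0.092,-0.03],
    [0.26,-0.1,-0.032],
    [0.273,-0.105,-0.034],
    [0.278,-0.107,-0.0345],
    [0.278,-0.107,-0.0345],
    [0.278,-0.107,-0.0345]
  ],
  "gripper": [-1,-1,-1,-1,-1,-1,-1,-1,-1,-1,-1,-1,-1,-1]
}}

```text
clock: 13.95
position: [0.3516, 0.2442, 0.2751]
orientation: [2.757, 0.001, 1.871]
ft_force: [0.5, -0.3, -1.9]
gripper_width: 0.0209
finger_force: 59.8
```

```bash
python3 chips.py | grep -v white; python3 - <<'E'
from tip import *
plan([tipw(p,z) for p,z in [(-22,.12),(-10,.08),(0,.052),(6,.046),(12,.042),(20,.034),(28,.026),(36,.02)]])
E
```

```text
13.95 [0.35160488 0.2442101  0.2750558 ] [2.75693758e+00 5.08816025e-04 1.87058362e+00] [ 0.45814829 -0.29659954 -1.93972493] [ 0.33 -0.58  2.21 -0.01  1.13  0.04]
top orange [142.  64.] 126 [0.9474 0.3196 0.03  ]
top orange [141. 298.] 1063 [0.4103 0.3104 0.03  ]
side orange [ 62. 255.] 175 [0.9801 0.2189 0.03  ]
side orange [333. 291.] 378 [0.4198 0.1423 0.03  ]
side orange [316. 313.] 405 [0.4411 0.197  0.03  ]
side orange [339. 317.] 131 [0.3981 0.1942 0.03  ]
rot [0.001, 0.001, -0.001] trav [0.0003, -0.0301, 0.0744]
rot [0.21, 0.001, -0.001] trav [0.0003, -0.0169, 0.092]
rot [0.385, 0.001, -0.001] trav [0.0003, -0.0013, 0.1065]
rot [0.49, 0.001, -0.001] trav [0.0004, 0.0129, 0.1074]
rot [0.594, 0.001, -0.001] trav [0.0004, 0.0283, 0.1082]
rot [0.734, 0.0, -0.001] trav [0.0004, 0.0481, 0.1145]
rot [0.874, 0.0, -0.001] trav [0.0004, 0.0679, 0.124]
rot [1.013, 0.0, -0.001] trav [0.0005, 0.0879, 0.1348]
```

All three balls are still aboard. I lower the scoop over the tray and tip slowly.

Emit:
{"method": "step_arm", "body": {
  "rotation": [
    [0,0,0],
    [0,0,0],
    [0,0,0],
    [0,0,0],
    [0.07,0,0],
    [0.14,0,0],
    [0.21,0,0],
    [0.27,0,0],
    [0.33,0,0],
    [0.385,0,0],
    [0.44,0,0],
    [0.49,0,0],
    [0.54,0,0],
    [0.594,0,0],
    [0.594,0,0],
    [0.594,0,0],
    [0.594,0,0],
    [0.594,0,0],
    [0.594,0,0],
    [0.594,0,0]
  ],
  "travel": [
    [0,-0.008,0.019],
    [0,-0.015,0.037],
    [0,-0.023,0.056],
    [0,-0.03,0.074],
    [0,-0.026,0.08],
    [0,-0.021,0.086],
    [0,-0.017,0.092],
    [0,-0.012,0.097],
    [0,-0.006,0.102],
    [0,-0.001,0.1065],
    [0,0.006,0.107],
    [0,0.013,0.1075],
    [0,0.021,0.108],
    [0,0.028,0.108],
    [0,0.028,0.108],
    [0,0.028,0.108],
    [0,0.028,0.108],
    [0,0.028,0.108],
    [0,0.028,0.108],
    [0,0.028,0.108]
  ],
  "gripper": [-1,-1,-1,-1,-1,-1,-1,-1,-1,-1,-1,-1,-1,-1,-1,-1,-1,-1,-1,-1]
}}

```text
clock: 16.05
position: [0.4149, 0.2641, 0.1858]
orientation: [-2.933, 0.0, 1.871]
ft_force: [0.4, -0.2, -1.3]
gripper_width: 0.0213
finger_force: 60.1
```

```bash
python3 chips.py | grep -v white; python3 - <<'E'
from tip import *
plan([tipw(p,z) for p,z in [(12,.042),(20,.034),(28,.026),(36,.022)]])
E
```

```text
16.05 [0.41489403 0.26408611 0.18575656] [-2.93309528e+00  3.13748965e-04  1.87087075e+00] [ 0.36796943 -0.24218984 -1.33411843] [0.32 0.16 1.74 0.   1.45 0.02]
top orange [142.  64.] 130 [0.9471 0.3192 0.03  ]
top orange [167. 207.] 196 [0.6073 0.2572 0.03  ]
top orange [134. 214.] 188 [0.5951 0.331  0.03  ]
top orange [140. 235.] 192 [0.5468 0.3155 0.03  ]
side orange [ 62. 255.] 179 [0.9802 0.219  0.03  ]
side orange [220. 321.] 259 [0.6084 0.2626 0.03  ]
side orange [213. 361.] 296 [0.5959 0.3379 0.03  ]
side orange [238. 360.] 255 [0.5539 0.3238 0.03  ]
rot [0.001, 0.0, 0.0] trav [-0.0004, 0.0006, 0.0]
rot [0.14, 0.0, -0.0] trav [-0.0004, 0.0206, -0.0058]
rot [0.28, 0.0, -0.0] trav [-0.0004, 0.0423, -0.009]
rot [0.42, 0.0, -0.0] trav [-0.0004, 0.0645, -0.0132]
```

All three balls are in the tray, and both views agree. I return the scoop to its original spot.

```bash
python3 - <<'E'
from tip import *
p=get_state()['position']; o=(-.045,0,.124)
b=np.array([.413,-.271,.124])
plan([(p+[0,0,.1],ori(.3,.209)),((.42,.1,.28),ori(.15)),(b+[0,0,.12],ori(-.333)),(b+[0,0,.01],ori(-.333))])
E
```

```text
rot [0.0, 0.0, 0.0] trav [-0.0, -0.0207, -0.0978]
rot [-0.208, 0.016, 0.15] trav [-0.1583, -0.0623, -0.0832]
rot [-0.202, 0.066, 0.631] trav [-0.5106, -0.1686, -0.0237]
rot [-0.202, 0.066, 0.631] trav [-0.5106, -0.1458, 0.0839]
```

Emit:
{"method": "step_arm", "body": {
  "rotation": [
    [0,0,0],
    [0,0,0],
    [0,0,0],
    [0,0,0],
    [-0.208,0.016,0.15],
    [-0.208,0.016,0.15],
    [-0.208,0.016,0.15],
    [-0.208,0.016,0.15],
    [-0.202,0.066,0.631],
    [-0.202,0.066,0.631],
    [-0.202,0.066,0.631],
    [-0.202,0.066,0.631],
    [-0.202,0.066,0.631],
    [-0.202,0.066,0.631],
    [-0.202,0.066,0.631],
    [-0.202,0.066,0.631],
    [-0.202,0.066,0.631],
    [-0.202,0.066,0.631],
    [-0.202,0.066,0.631],
    [-0.202,0.066,0.631]
  ],
  "travel": [
    [0,-0.006,-0.028],
    [0,-0.013,-0.06],
    [0,-0.021,-0.098],
    [0,-0.021,-0.098],
    [-0.158,-0.062,-0.083],
    [-0.158,-0.062,-0.083],
    [-0.158,-0.062,-0.083],
    [-0.158,-0.062,-0.083],
    [-0.511,-0.169,-0.024],
    [-0.511,-0.169,-0.024],
    [-0.511,-0.169,-0.024],
    [-0.511,-0.169,-0.024],
    [-0.511,-0.169,-0.024],
    [-0.511,-0.169,-0.024],
    [-0.511,-0.169,-0.024],
    [-0.511,-0.169,-0.024],
    [-0.511,-0.169,-0.024],
    [-0.511,-0.169,-0.024],
    [-0.511,-0.169,-0.024],
    [-0.511,-0.169,-0.024]
  ],
  "gripper": [-1,-1,-1,-1,-1,-1,-1,-1,-1,-1,-1,-1,-1,-1,-1,-1,-1,-1,-1,-1]
}}

```text
clock: 18.15
position: [0.4131, -0.2704, 0.2443]
orientation: [3.141, 0.0, 1.239]
ft_force: [0.2, -0.7, -1.2]
gripper_width: 0.0214
finger_force: 60.1
```

```bash
python3 - <<'E'
from tip import *
s=get_state();print(s['position'],s['orientation'],s['clock'],s['ft_force'])
b=np.array([.413,-.271,.124])
plan([(b+[0,0,.01],ori(-.333)),(b,ori(-.333))])
E
```

```text
[ 0.41307752 -0.27035297  0.24432338] [3.14126172e+00 3.53457406e-04 1.23903399e+00] 18.15 [ 0.16086779 -0.69789654 -1.24506888]
rot [0.0, 0.0, 0.001] trav [-0.0006, 0.0001, 0.1103]
rot [0.0, 0.0, 0.001] trav [-0.0006, 0.0001, 0.1203]
```

Emit:
{"method": "step_arm", "body": {
  "rotation": [
    [0,0,0],
    [0,0,0],
    [0,0,0],
    [0,0,0],
    [0,0,0],
    [0,0,0],
    [0,0,0],
    [0,0,0]
  ],
  "travel": [
    [0,0,0.03],
    [0,0,0.065],
    [0,0,0.095],
    [0,0,0.108],
    [0,0,0.114],
    [0,0,0.118],
    [0,0,0.12],
    [0,0,0.12]
  ],
  "gripper": [-1,-1,-1,-1,-1,-1,-1,-1]
}}

```text
clock: 18.95
position: [0.4134, -0.2721, 0.1253]
orientation: [3.14, 0.001, 1.237]
ft_force: [0.2, -0.2, -1.3]
gripper_width: 0.0213
finger_force: 60.0
```

Emit:
{"method": "step_arm", "body": {
  "rotation": [
    [0,0,0],
    [0,0,0],
    [0,0,0],
    [0,0,0]
  ],
  "travel": [
    [0,0,0.001],
    [0,0,0.0015],
    [0,0,0.0015],
    [0,0,0.0015]
  ],
  "gripper": [-1,-1,-1,-1]
}}

```text
clock: 19.35
position: [0.4135, -0.2723, 0.1241]
orientation: [3.139, 0.002, 1.237]
ft_force: [-0.9, 0.4, 5.8]
gripper_width: 0.0213
finger_force: 61.1
```

Emit:
{"method": "step_arm", "body": {
  "rotation": [
    [0,0,0],
    [0,0,0],
    [0,0,0],
    [0,0,0],
    [0,0,0],
    [0,0,0],
    [0,0,0],
    [0,0,0],
    [0,0,0],
    [0,0,0],
    [0,0,0],
    [0,0,0],
    [0,0,0],
    [0,0,0],
    [0,0,0]
  ],
  "travel": [
    [0,0,0],
    [0,0,0],
    [0,0,0],
    [0,0,0],
    [0,0,0],
    [0,0,0],
    [0,0,-0.03],
    [0,0,-0.06],
    [0,0,-0.1],
    [0,0,-0.14],
    [0.05,0,-0.14],
    [0.1,0,-0.14],
    [0.15,0,-0.14],
    [0.2,0,-0.14],
    [0.2,0,-0.14]
  ],
  "gripper": [1,1,1,1,1,1,1,1,1,1,1,1,1,1,1]
}}

```text
clock: 20.85
position: [0.4792, -0.0773, 0.2627]
orientation: [3.141, -0.002, 1.245]
ft_force: [-0.5, -1.6, 0.1]
gripper_width: 0.0855
finger_force: 0.0
```

```bash
python3 chips.py; python3 - <<'E'
from h import *
for n in ("top","side"):
    c=camera(n);im,H,S,V=look(c)
    for ce,a in blobs(c,(H>100)&(H<125)&(S>180)&(V>110),15): 
        w=at(c,ce,.12)
        if w[1]<-.2: print(n,"handle",ce,a,w)
E
```

```text
20.85 [ 0.47921135 -0.07728199  0.2627162 ] [ 3.14144595e+00 -1.66241080e-03  1.24486943e+00] [-0.50826863 -1.59466738  0.13335615] [-0.41 -0.09  1.82  0.    1.41 -0.08]
top white [317. 160.] 39 [ 0.7118 -0.0798  0.01  ]
top white [288. 162.] 32 [ 0.7075 -0.0138  0.01  ]
top white [271. 162.] 27 [0.7084 0.0235 0.01  ]
top white [298. 168.] 44 [ 0.6929 -0.0367  0.01  ]
top white [304. 202.] 4 [ 0.6138 -0.0488  0.01  ]
top white [296. 218.] 4 [ 0.5803 -0.0299  0.01  ]
top white [295. 222.] 3 [ 0.5703 -0.0255  0.01  ]
top white [325. 284.] 59 [ 0.4333 -0.0885  0.01  ]
top orange [142.  64.] 129 [0.9472 0.3193 0.03  ]
top orange [166. 207.] 229 [0.6073 0.2591 0.03  ]
top orange [135. 223.] 459 [0.5743 0.3267 0.03  ]
side white [230. 185.] 53 [ 0.7117 -0.0794  0.01  ]
side white [232. 200.] 56 [ 0.6927 -0.0359  0.01  ]
side white [222. 206.] 45 [ 0.7073 -0.0142  0.01  ]
side orange [ 63. 255.] 176 [0.98  0.219 0.03 ]
side orange [220. 322.] 221 [0.609 0.265 0.03 ]
side orange [211. 362.] 242 [0.5976 0.3405 0.03  ]
side orange [235. 361.] 175 [0.5568 0.3276 0.03  ]
top handle [388.16447368  62.21052632] 152 [ 0.8911 -0.2297  0.12  ]
top handle [421.38888889 294.05555556] 18 [ 0.4089 -0.267   0.12  ]
side handle [180.61428571  88.3       ] 70 [ 0.9008 -0.2615  0.12  ]
```

```bash
python3 - <<'E'
from h import *
for n in ("top","side"):
    c=camera(n);im,H,S,V=look(c);i0=cv2.imread(f"pics/{n[0]}0.png")[...,::-1]
    h=cv2.cvtColor(np.ascontiguousarray(i0),cv2.COLOR_RGB2HSV).astype(int)
    box=np.zeros(H.shape,bool)
    if n=="top": box[270:320,400:450]=1
    else: box[95:145,355:395]=1
    for a,b,d in ((H,S,V),(h[...,0],h[...,1],h[...,2])):
        y,x=np.where(box&(a>100)&(a<125)&(b>170)&(d>60));print(n,x.mean(),y.mean(),len(x),x.min(),x.max(),y.min(),y.max())
s=get_state();print(s['clock'],s['qd'].round(3))
E
```

```text
top 423.712962962963 291.74074074074076 108 416 432 287 297
top 423.61842105263156 291.7236842105263 152 415 431 287 297
side 375.6 126.0 25 373 379 116 132
side 374.6145251396648 119.81564245810056 179 369 380 108 132
21.15 [-0.003 -0.001 -0.001  0.002 -0.     0.002]
```

The handle stands where it began, within a pixel in the top view (the arm partly hides it from the side). The balls are in the tray and the chips in the tub, so I hand in.

```bash
python3 -c "
from workcell import *
print(sign_off())"
```

```text
the job is handed in; nothing more can be done
None
```

The job is handed in at about 21 s, though sign-off returned no verdict: by the cameras, all three balls are in the tray, all four chips are in the tub, and the scoop is back standing in its original spot; I did not re-measure the dishes and pen, but the arm stayed clear of both.

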